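# Rock the stuck vial block out of the block heater

## Robot

A 6-joint arm with a two-finger parallel gripper is mounted at the origin on a cart in front of the work surface, level with it; the furniture and walls round the work are solid. World frame = base frame: x ahead of the robot, y to its left, z up, the work surface at z = 0. Lengths are in m, angles in rad, forces in N, time in s.
With the tool pointing down it reaches from about 0.25 to 0.775 m from the base axis. Payload 4 kg.
Tool frame: the origin (TCP) lies midway between the tips of the shut fingers; the grasp point (between the pads) lies 19 mm behind it; z points along the fingers, y is the line along which they close (so a half turn about z gives the same grasp; the last joint's range is limited). The gripper opens to 94 mm and grips with 3 to 60 N. Pads are 16 mm wide; open, the fingers measure 119 mm over their backs; the gripper's body (75 mm by 177 mm) begins 78 mm behind the grasp point.
Start: joints at [1.116, 0.087, 1.371, -0, 1.684, -0.103], TCP at [0.19, 0.516, 0.174] pointing down, gripper open.
Joint ranges: [-3.1, 3.1], [-0.76, 2.03], [0.27, 2.55], [-1.08, 4.22], [0.17, 2.65], [-2.57, 2.57]. Speed limits (rad/s): [2.79, 2.79, 3.14, 3.14, 3.14, 3.14].

## Interface

Orientations are given as [roll, pitch, yaw] about the fixed x, y, z axes, in that order (R = Rz(yaw) Ry(pitch) Rx(roll)).
In Python, from bench import robot gives the robot as it stands.
- The arm moves only by the tool servo_tool, never from a script. Its argument "moves" is a list of rows, each a list of 5 numbers: the shift along the tool's x, y, z in units of 25 mm (1.0 is 25 mm), then the turn about the tool's z in units of 6 degrees (1.0 is 6 degrees), then the closure, from 0 (fully open) to 1 (shut). In form: [[dx, dy, dz, yaw, gripper], ...]. A call has 1 to 10 rows; each row is the pose to reach, as a shift and turn from the pose commanded when the call began, along the tool's axes at that moment; what a row does not reach only later rows make up. A row lasts 1/12 s, in which the tool goes at most 41.7 mm and 7.16 degrees, less where a joint would pass 70% of its speed; a pose out of reach is approached as far as the arm can. A call with a gripper value outside its range is refused whole. The fingers move at their own pace and stop on an object; the grip force is fixed at half the most. Time passes only in rows, so rows that repeat a pose let the fingers close. It gives the time, the measured TCP pose, the force, the opening and the grip force at its end, in the units of the state.
- robot.get_obs(): the state, without advancing time (a new reading comes with each control period).
- robot.snapshot(name): name is "scene" or "top" or "wrist"; returns a dict with "image" (384x512x3 uint8, blue, green, red), "fx", "fy", "cx", "cy" (pixels), "eye" and "orientation" of the camera in the world; the wrist camera has in their place "T_tool_cam" (4x4, takes a point from camera to tool coordinates, whose origin is the TCP and whose axes are the flange's). Camera axes: x right, y down, z forward; pixel columns grow to the right and rows downward; lengths in m; the calibration is good to about 2 mm. A picture is of the moment at which its call begins: read the wrist's pose just before it. There is no depth.
- robot.close_job(): hands the job in; it is judged then, once.
The state is a dict: "time": time; "joint_positions": joint angles; "qvel": joint speeds; "joint_torque": joint torques, N m; "tool_pos": TCP position; "ee_rot": TCP orientation; "wrist_force": force on the tool from outside, world axes, zero at the start; "wrist_torque": the same for the moment, N m; "width": finger opening in m; "finger_force": force on a finger pad.
Only numpy, scipy, OpenCV 4.12 (cv2) and the standard library are available. Lean on these libraries where they do the work, as an engineer would, in place of code of your own. Each camera call takes 0.05 s, during which the arm holds its last target. There are 200 camera calls.

## Task

The empty metal vial block sits tight in the well of the small block heater: a spring catch at its left end and another at its right end hold its foot down, so it will not come straight up. Take it by the black lifting tab and rock it side to side, so that one end comes up out of the well while the other is still down in it, and then the other end comes free as well. Finish still holding the block by its tab, level and just clear of the heater, a centimetre or two above its own well, and leave the bottle, the beaker and the vial rack standing where they are.

Things in the scene. Friction and masses are not known exactly. Their poses are not given: they have to be found in the camera images.
- block_heater: small white-and-grey block heater, fixed, cold; 150 (x) by 176 mm (y), deck 62 mm high. Origin at desk level, 8 mm in front (its -x) of the well's centre; the case spans x = -85 to +65 mm. x points away from the sloping control panel, y to its left end, z up. In the flat deck is a well 50.4 mm (x) by 100.4 mm (y), 12 mm deep (floor at z = 50 mm), with a spring catch in its left and right end walls
- vial_block: aluminium vial block, about 0.5 kg, loose in the well with 1.2 mm play at front and back, 2.2 mm at each end. Origin: centre of its underside; axes as the heater's. Foot 48 (x) by 96 mm (y), 5 mm thick; above it a body 46 by 83 mm up to z = 48 mm, so each end has a 6.5 mm ledge. On top a black tab 12 mm thick (x), 34 mm wide (y), z = 62 to 94 mm, on a neck 20 mm wide
- left_roller (a point): centre of the left (+y) catch: a stiffly sprung steel roller 20 mm long (along x), 6 mm thick, its axis 8.3 mm above the well's floor, sticking out 4.6 mm from the end wall: 2.4 mm over the block's ledge, 0.3 mm above it. It takes 30 N to start pushing it back into the wall, 54 N fully in. Pulled up level the block stays hooked (to some 90 N)
- right_roller (a point): the same at the right (-y) end. When the block is slid against one end wall and tipped 8 degrees or more over that lower foot edge (top towards that wall), its other end passes its roller and rises above the deck. Shifted back about 6 mm towards the raised end, the low end comes from under its own roller and can be lifted
- tab_grip (a point): middle of the lifting tab, 78 mm above the block's underside: grasp here from above, fingers closing along the heater's x across the 12 mm thickness
- left_foot (a point): middle of the lower edge of the block's foot at its left (+y) end, 48 mm from the block's origin
- right_foot (a point): middle of the lower edge of the block's foot at its right (-y) end, 48 mm from the block's origin
- well_mouth (a point): centre of the well's mouth, at deck height (12 mm above the well's floor); axes as the heater's
- vial_rack: blue rack 66 x 136 x 37 mm with small vials, bystander; origin under its centre
- buffer_bottle: clear bottle with blue cap, 56 mm across, 103 mm tall, bystander; origin under its centre
- beaker: glass beaker, 60 mm across, 72 mm tall, bystander; origin under its centre

How it is judged:
On the way, in this order (a step that is already met when the one before it is completed fails the run):
1. one end of the block is up out of the well (its foot above the deck) while the other end's foot is still at least 5 mm down in the well (((z of left_foot in the frame of well_mouth above 0 m and z of right_foot in the frame of well_mouth below -0.005 m) or (z of right_foot in the frame of well_mouth above 0 m and z of left_foot in the frame of well_mouth below -0.005 m))), for 0.1 s.
2. the other end is out as well: both ends of the foot are above the deck (z of each of left_foot, right_foot in the frame of well_mouth above 0.002 m), for 0.1 s.
At the end, for the whole second after the job is handed in: The fingers still hold the block, at rest and touching no part of the heater: both ends of its foot 3 to 50 mm above the deck, tilted less than 8 degrees (0.14 rad), its centre within 30 mm of the well's centre seen from above (z of left_foot in the frame of well_mouth between 0.003 and 0.05 m and z of right_foot in the frame of well_mouth between 0.003 and 0.05 m and angle between vial_block's own z axis and vertical below 0.14 rad and horizontal distance between vial_block and well_mouth below 0.03 m and contact force between vial_block and block_heater below 0.2 N and contact force between vial_block and the fingers above 1 N and linear speed of vial_block below 0.03 m/s); the arm keeps its last pose, push and grip.
It fails at once if the blue vial rack is knocked over or shoved more than 20 mm (distance of vial_rack from where it was at the start of the episode above 0.02 m or angle between vial_rack's own z axis and vertical above 0.4 rad).
It fails at once if the blue-capped bottle is knocked over or shoved more than 20 mm (distance of buffer_bottle from where it was at the start of the episode above 0.02 m or angle between buffer_bottle's own z axis and vertical above 0.4 rad).
It fails at once if the beaker is knocked over or shoved more than 20 mm (distance of beaker from where it was at the start of the episode above 0.02 m or angle between beaker's own z axis and vertical above 0.4 rad).
It also fails if it takes over 38 s, if anything falls off the work surface, if the arm or the gripper's body presses on something with over 40 N, if the wrist force passes 120 N, or if a joint passes its speed limit or range.

## Working session

There is one attempt and no reset: what is moved stays moved. The work goes in short steps, Python scripts to look and compute and a tool call to move; the robot and the scene stay as the last step left them, time stands still between calls to the robot, and variables do not carry over. Pictures are saved under pics/ and viewed, at most 10 in all, crops included, and the job is handed in when it is done.

Besides the shell and the picture viewer there is one more tool, called after "Call:" in YAML: its name, and indented under it one key for each argument. servo_tool: Moves the arm, as the interface text tells. Its arguments: {"type":"object","properties":{"moves":{"type":"array"}},"required":["moves"]}

```bash
mkdir -p pics; python3 - <<'E'
from bench import robot
import cv2
o=robot.get_obs();print(o)
for n in("scene","top"):
    s=robot.snapshot(n);cv2.imwrite(f"pics/{n}0.png",s["image"]);print({k:v for k,v in s.items() if k!="image"})
s=robot.snapshot("wrist");cv2.imwrite("pics/w0.png",s["image"]);print({k:v for k,v in s.items() if k!="image"})
E
```

```text
{'time': 0.0, 'joint_positions': array([ 1.11590571e+00,  8.79354015e-02,  1.37228289e+00,  6.99553418e-06,
        1.68358347e+00, -1.03100726e-01]), 'qvel': array([ 1.05729857e-03,  8.98132859e-04,  8.23408320e-05,  7.37034420e-04,
       -1.51254305e-03,  5.11936768e-04]), 'joint_torque': array([-1.88558835e-03, -3.40186644e+01, -3.02423573e+01,  7.16917310e-02,
        3.30421503e-02, -1.78407595e-04]), 'tool_pos': array([0.1892432 , 0.51574892, 0.17310044]), 'ee_rot': array([-3.13939599e+00, -2.34272731e-04,  2.78980329e+00]), 'wrist_force': array([0.03813462, 1.19823409, 0.57335338]), 'wrist_torque': array([ 0.02916079,  0.02513099, -0.0358356 ]), 'finger_force': 0.0, 'width': 0.09367304113756811}
{'fx': 362.0190779250132, 'fy': 362.0190779250132, 'cx': 258.37260550860765, 'cy': 194.2853800043903, 'eye': array([ 0.10514431, -0.32908628,  0.630924  ]), 'orientation': array([-2.19937114, -0.01066602, -0.59621646])}
{'fx': 485.59865037398976, 'fy': 485.59865037398976, 'cx': 264.05895646745375, 'cy': 177.78835361312653, 'eye': array([0.37649539, 0.25943302, 1.22570405]), 'orientation': array([-3.02075577, -0.00362219, -1.59691766])}
{'fx': 330.35757263747803, 'fy': 330.35757263747803, 'cx': 252.70835581891208, 'cy': 188.9360868070865, 'T_tool_cam': array([[-2.79218356e-04, -9.69487632e-01, -2.45140068e-01,
         7.10931320e-02],
       [ 9.99998943e-01, -6.20526962e-04,  1.31506512e-03,
         1.20320182e-03],
       [-1.42705539e-03, -2.45139442e-01,  9.69486781e-01,
        -2.10047297e-01],
       [ 0.00000000e+00,  0.00000000e+00,  0.00000000e+00,
         1.00000000e+00]])}
```

View pics/top0.png

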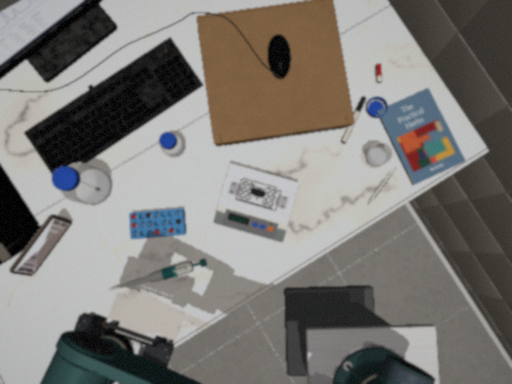

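View pics/scene0.png

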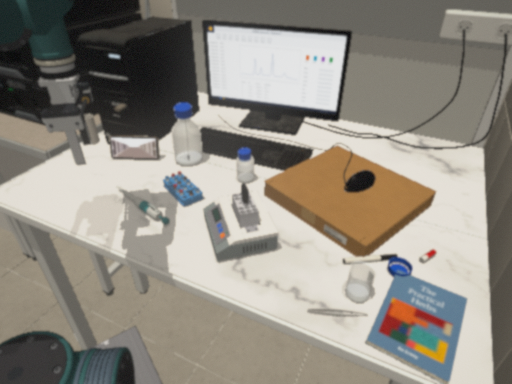

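The top view shows the heater near (258,200), with the rack at (158,222), the bottle at (172,142) and the beaker at (377,152). I'll zoom in on the heater in both images.

```bash
python3 - <<'E'
import cv2,numpy as np
a=cv2.imread("pics/top0.png")[150:250,200:310];b=cv2.imread("pics/scene0.png")[170:270,195:305]
cv2.imwrite("pics/c0.png",np.hstack([cv2.resize(i,None,fx=3.6,fy=3.6,interpolation=cv2.INTER_CUBIC) for i in(a,b)]))
E
```

```text
(no output)
```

View pics/c0.png

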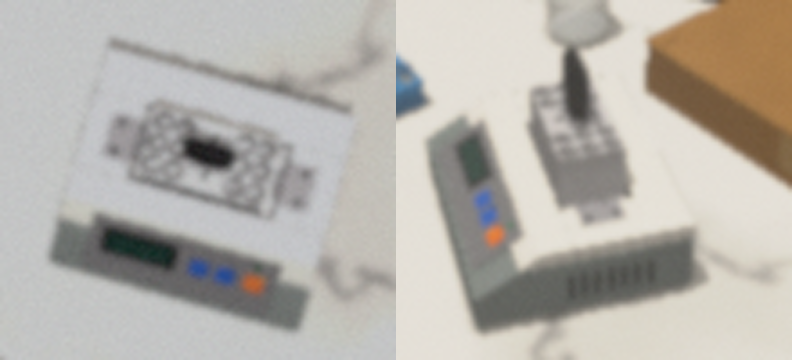

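In the crop, the tab top is at top-image pixel (258.3,192.2). The deck's rear corners are at (230.6,161.7) and (297.8,179.7), and the catch plates at (234.7,188) and (283,202).

```bash
cat > h.py <<'E'
import numpy as np,cv2
from scipy.spatial.transform import Rotation as R
def ray(s,px,z,o=None):
    d=np.array([(px[0]-s["cx"])/s["fx"],(px[1]-s["cy"])/s["fy"],1])
    if o is None: M=R.from_euler("xyz",s["orientation"]).as_matrix();e=s["eye"]
    else:
        Rt=R.from_euler("xyz",o["ee_rot"]).as_matrix();T=s["T_tool_cam"];M=Rt@T[:3,:3];e=o["tool_pos"]+Rt@T[:3,3]
    d=M@d; return e+d*(z-e[2])/d[2]
def pix(s,p,o):
    Rt=R.from_euler("xyz",o["ee_rot"]).as_matrix();T=s["T_tool_cam"];c=T[:3,:3].T@(Rt.T@(np.array(p)-o["tool_pos"])-T[:3,3])
    return s["fx"]*c[0]/c[2]+s["cx"],s["fy"]*c[1]/c[2]+s["cy"]
E
python3 - <<'E'
from h import *
t=dict(fx=485.59865,fy=485.59865,cx=264.059,cy=177.788,eye=np.array([0.37649539,0.25943302,1.22570405]),orientation=[-3.02075577,-0.00362219,-1.59691766])
s=dict(fx=362.019,fy=362.019,cx=258.3726,cy=194.285,eye=np.array([0.10514431,-0.32908628,0.630924]),orientation=[-2.19937114,-0.01066602,-0.59621646])
print("tab",ray(t,(258.3,192.2),.142),ray(s,(243.9,183.3),.144))
a,b=ray(t,(230.6,161.7),.062),ray(t,(297.8,179.7),.062);v=a-b
print("rear",a,b,np.linalg.norm(v),np.degrees(np.arctan2(v[1],v[0]))-90)
c,d=ray(t,(234.7,188),.062),ray(t,(283,202),.062);v=c-d;print("plates",(c+d)/2,np.degrees(np.arctan2(v[1],v[0]))-90)
for n,p,z in(("bottle",(170,141),.1),("beaker",(377,152),.04),("rack",(158,222),.04)):print(n,ray(t,p,z))
E
```

```text
tab [0.47576479 0.26581686 0.142     ] [0.48175572 0.2781365  0.144     ]
rear [0.55898404 0.33155418 0.062     ] [0.51090675 0.17024209 0.062     ] 0.16832414066863258 -16.5961068006616
plates [0.4763344  0.26522339 0.062     ] -17.685866413091574
bottle [0.60597492 0.47096538 0.1       ]
beaker [ 0.57747137 -0.03005334  0.04      ]
rack [0.41870728 0.51193981 0.04      ]
```

Call:
servo_tool:
  moves:
    - [-1.4,-0.5,-0.4,1,0]
    - [-2.8,-1.1,-0.8,2,0]
    - [-4.3,-1.6,-0.8,3,0]
    - [-5.7,-2.2,-0.8,4,0]
    - [-7.1,-2.7,-0.8,5,0]
    - [-8.5,-3.3,-0.8,6,0]
    - [-10,-3.8,-0.8,7,0]
    - [-11.4,-4.3,-0.8,8,0]
    - [-12.8,-4.9,-0.8,9,0]
    - [-14.2,-5.4,-0.8,10,0]

```text
time: 0.98
tool_pos: [0.4772, 0.2655, 0.194]
ee_rot: [-3.141, 0.0, 1.737]
wrist_force: [-0.1, 0.6, -0.4]
width: 0.0937
finger_force: 0.0
```

Call:
servo_tool:
  moves:
    - [0,0,0,1.1,0]
    - [0,0,0,2.2,0]
    - [0,0,0,3.3,0]
    - [0,0,0,4.4,0]
    - [0,0,0,4.4,0]
    - [0,0,0,4.4,0]
    - [0,0,0,4.4,0]

```text
time: 1.57
tool_pos: [0.4761, 0.2673, 0.1941]
ee_rot: [-3.141, 0.0, 1.284]
wrist_force: [-1.0, 0.7, 0.7]
width: 0.0938
finger_force: 0.0
```

```bash
python3 - <<'E'
from h import *
from bench import robot
o=robot.get_obs();print(o["time"],o["tool_pos"],o["ee_rot"],o["joint_positions"],o["wrist_force"]);s=robot.snapshot("wrist");cv2.imwrite("pics/w1.png",s["image"])
E
```

```text
1.5667 [0.47611418 0.26727382 0.19406416] [-3.14125331e+00  2.14856625e-04  1.28435175e+00] [4.07641433e-01 7.56923219e-02 1.34419126e+00 5.25260004e-05
 1.72210735e+00 6.94093950e-01] [-0.95384459  0.66802498  0.72077014]
```

View pics/w1.png

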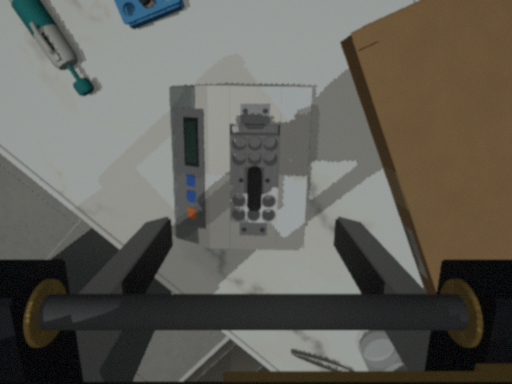

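The wrist view shows the heater square to the gripper. The tab's centreline is at column 255 with its lower end at row 212, and the catch plates are near rows 108 and 229.

```bash
python3 - <<'E'
from h import *
from bench import robot
o=robot.get_obs();s=robot.snapshot("wrist")
Rt=R.from_euler("xyz",o["ee_rot"]).as_matrix()
f=lambda n,p,z:print(n,(Rt.T@(ray(s,p,z,o)-o["tool_pos"])*1e3).round(1))
f("tab low end",(254,212),.144);f("tab mid",(255,190),.144);f("plL",(256,104),.062);f("plR",(254,235),.062)
f("rearL",(314,86),.062);f("rearR",(306,248),.062);f("frontL",(171,86),.062)
f("bodyR",(254,221),.098)
E
```

```text
tab low end [-12.9   1.   50.2]
tab mid [ 5.8  1.8 50.2]
plL [ 73.9   3.2 132.2]
plR [-66.5   1.3 132.2]
rearL [ 91.2  60.6 132.2]
rearR [-82.1  59.5 132.2]
frontL [ 91.2 -81.  132.2]
bodyR [-37.3   1.2  96.2]
```

Call:
servo_tool:
  moves:
    - [0.17,0.08,0.8,0,0]
    - [0.17,0.08,1.7,0,0.3]
    - [0.17,0.08,2.6,0,0.5]
    - [0.17,0.08,3.3,0,0.5]
    - [0.17,0.08,3.4,0,0.5]
    - [0.17,0.08,3.4,0,0.8]
    - [0.17,0.08,3.4,0,1]
    - [0.17,0.08,3.4,0,1]
    - [0.17,0.08,3.4,0,1]
    - [0.17,0.08,3.4,0,1]

```text
time: 2.5
tool_pos: [0.4802, 0.2711, 0.1108]
ee_rot: [3.14, -0.002, 1.282]
wrist_force: [-0.2, -0.2, 0.6]
width: 0.0374
finger_force: 0.0
```

Call:
servo_tool:
  moves:
    - [0,0,0,0,1]
    - [0,0,0,0,1]
    - [0,0,0,0,1]
    - [0,0,0,0,1]
    - [0,0,0,0,1]

```text
time: 2.92
tool_pos: [0.479, 0.2709, 0.1093]
ee_rot: [-3.141, 0.0, 1.282]
wrist_force: [-1.0, -0.0, 0.7]
width: 0.0113
finger_force: 30.0
```

Call:
servo_tool:
  moves:
    - [0.05,0,0,0,1]
    - [0.09,0,0,0,1]
    - [0.12,0,0,0,1]
    - [0.12,0,0,0,1]

```text
time: 3.25
tool_pos: [0.4801, 0.2731, 0.1093]
ee_rot: [3.142, 0.001, 1.282]
wrist_force: [-1.3, -2.4, 2.1]
width: 0.0114
finger_force: 30.0
```

Call:
servo_tool:
  moves:
    - [0.03,0,-0.02,0,1]
    - [0.06,0,-0.04,0,1]
    - [0.09,0,-0.06,0,1]
    - [0.12,0,-0.08,0,1]
    - [0.15,0,-0.1,0,1]
    - [0.15,0,-0.1,0,1]

```text
time: 3.75
tool_pos: [0.4811, 0.2768, 0.1112]
ee_rot: [-3.141, 0.001, 1.282]
wrist_force: [-1.4, -4.4, -1.1]
width: 0.0113
finger_force: 30.0
```

Call:
servo_tool:
  moves:
    - [0.04,0,-0.02,0,1]
    - [0.08,0,-0.04,0,1]
    - [0.12,0,-0.06,0,1]
    - [0.16,0,-0.08,0,1]
    - [0.2,0,-0.1,0,1]
    - [0.2,0,-0.1,0,1]

```text
time: 4.25
tool_pos: [0.4827, 0.2829, 0.1138]
ee_rot: [-3.141, -0.001, 1.282]
wrist_force: [0.7, -1.8, -5.3]
width: 0.0113
finger_force: 30.0
```

```bash
python3 - <<'E'
from h import *
from bench import robot
o=robot.get_obs();s=robot.snapshot("wrist");print(o["time"],o["tool_pos"],o["wrist_force"],o["wrist_torque"])
cv2.imwrite("pics/w2.png",cv2.resize(s["image"][60:260,150:350],None,fx=3,fy=3,interpolation=2))
E
```

```text
4.25 [0.4826961  0.28288552 0.11378997] [ 0.70052918 -1.77738159 -5.32509398] [-0.63585005  0.20863671 -0.05899054]
```

View pics/w2.png

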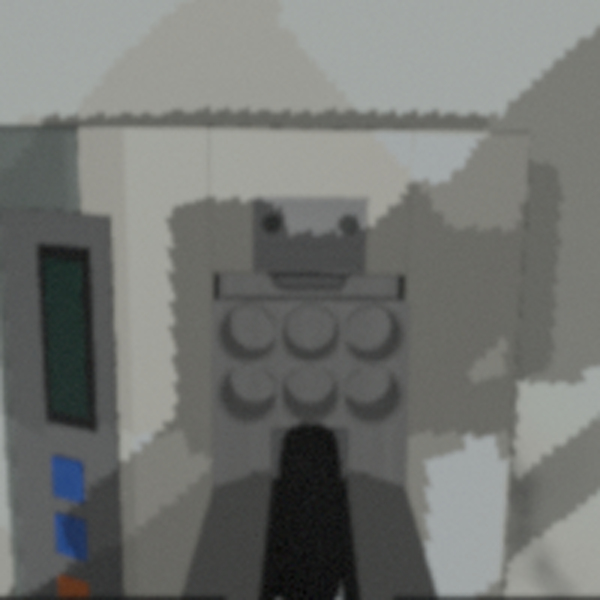

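The view shows the block's left top edge at full-image row 159.5, with its holes and the foot ledge also visible. I'll estimate the tilt from that edge.

```bash
cat >> h.py <<'E'
def rows(s,o,th,y,z,off=0):
    c,n=np.cos(th),np.sin(th);y=y+off;z=z-78
    T=s["T_tool_cam"];p=np.array([y*c+z*n,0,-19-(z*c-y*n)])/1e3
    q=T[:3,:3].T@(p-T[:3,3]);return s["fy"]*q[1]/q[2]+s["cy"]
E
python3 - <<'E'
from h import *
from bench import robot
o=robot.get_obs();s=robot.snapshot("wrist")
for d in range(0,15,2):print(d,*[round(rows(s,o,np.radians(d),41.5,48,f),1) for f in(-1,0,1)],round(rows(s,o,np.radians(d),48,5),1))
E
```

```text
0 154.5 153.0 151.5 137.3
2 155.8 154.3 152.8 140.4
4 157.1 155.6 154.2 143.4
6 158.5 157.0 155.6 146.6
8 159.9 158.5 157.0 149.7
10 161.5 160.0 158.6 152.9
12 163.0 161.6 160.1 156.1
14 164.6 163.2 161.8 159.3
```

Call:
servo_tool:
  moves:
    - [0.04,0,-0.03,0,1]
    - [0.08,0,-0.05,0,1]
    - [0.12,0,-0.08,0,1]
    - [0.16,0,-0.1,0,1]
    - [0.18,0,-0.12,0,1]
    - [0.18,0,-0.12,0,1]
    - [0.18,0,-0.12,0,1]

```text
time: 4.93
tool_pos: [0.4834, 0.2866, 0.1158]
ee_rot: [-3.14, 0.001, 1.282]
wrist_force: [0.5, 0.8, -16.5]
width: 0.0107
finger_force: 30.0
```

```bash
python3 - <<'E'
from h import *
from bench import robot
o=robot.get_obs();s=robot.snapshot("wrist");print(o["time"],o["tool_pos"],o["wrist_force"],o["wrist_torque"])
a=cv2.resize(s["image"][100:220,200:320],None,fx=4,fy=4,interpolation=2)
b=robot.snapshot("scene")["image"][165:265,190:290];b=cv2.resize(b,(480,480),interpolation=2)[:, :310]
cv2.imwrite("pics/w3.png",np.hstack([a,b]))
E
```

```text
4.9333 [0.48337184 0.28662488 0.11579002] [  0.51645633   0.82167594 -16.45790079] [ 0.1122918  -0.05078486 -0.00090062]
```

View pics/w3.png

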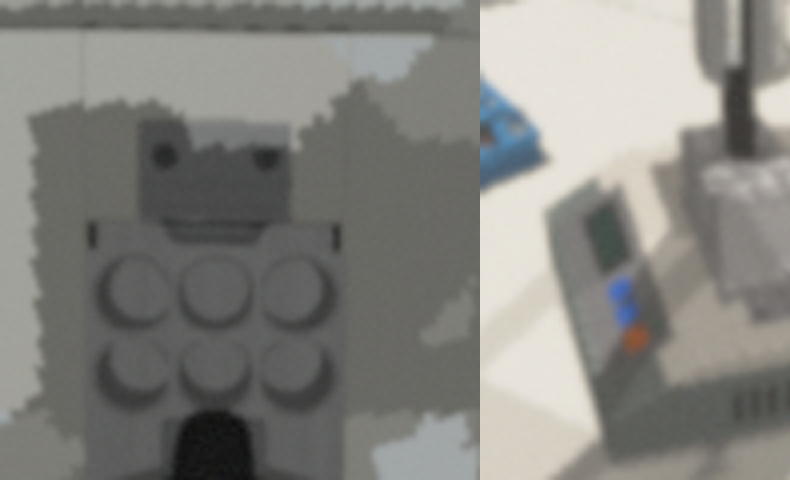

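The left top edge has dropped to row ~163, which means roughly 10–11° of tilt with the left end still seated. The right end is up, so I'll shift toward it.

Call:
servo_tool:
  moves:
    - [-0.04,0,0.01,0,1]
    - [-0.08,0,0.01,0,1]
    - [-0.12,0,0.01,0,1]
    - [-0.16,0,0.01,0,1]
    - [-0.2,0,0.01,0,1]
    - [-0.24,0,0.01,0,1]
    - [-0.27,0,0.01,0,1]
    - [-0.27,0,0.01,0,1]

```text
time: 5.7
tool_pos: [0.4813, 0.2817, 0.1142]
ee_rot: [-3.138, -0.003, 1.283]
wrist_force: [2.8, 8.4, -27.9]
width: 0.0112
finger_force: 29.9
```

```bash
python3 - <<'E'
from h import *
from bench import robot
o=robot.get_obs();s=robot.snapshot("wrist");print(o["time"],o["tool_pos"],o["wrist_force"],o["wrist_torque"])
a=cv2.resize(s["image"][100:220,200:320],None,fx=4,fy=4,interpolation=2)
b=robot.snapshot("scene")["image"][165:265,190:290];b=cv2.resize(b,(480,480),interpolation=2)[:, 160:470]
cv2.imwrite("pics/w4.png",np.hstack([a,b]))
E
```

```text
5.7 [0.48132509 0.28170651 0.11420628] [  2.82262558   8.44945916 -27.87664554] [ 1.42008451 -0.59289684 -0.03716268]
```

View pics/w4.png

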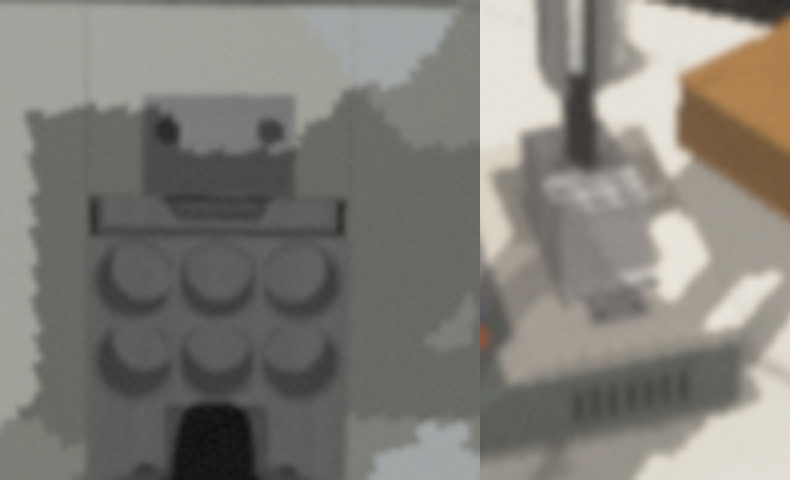

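The shift tipped the block back to about 7°, because too much upward pull held the left foot against its roller. I'll tip it again, then unload the vertical force before shifting.

Call:
servo_tool:
  moves:
    - [0.05,0,0,0,1]
    - [0.1,0,0,0,1]
    - [0.15,0,0,0,1]
    - [0.2,0,0,0,1]
    - [0.25,0,0,0,1]
    - [0.28,0,0,0,1]
    - [0.28,0,0,0,1]

```text
time: 6.38
tool_pos: [0.4836, 0.2867, 0.1162]
ee_rot: [-3.14, 0.001, 1.282]
wrist_force: [0.7, 4.5, -24.2]
width: 0.0111
finger_force: 30.0
```

Call:
servo_tool:
  moves:
    - [0,0,0.02,0,1]
    - [0,0,0.04,0,1]
    - [0,0,0.05,0,1]
    - [0,0,0.05,0,1]

```text
time: 6.72
tool_pos: [0.4841, 0.2865, 0.1161]
ee_rot: [3.141, -0.0, 1.282]
wrist_force: [0.1, 2.7, -21.2]
width: 0.011
finger_force: 30.0
```

Call:
servo_tool:
  moves:
    - [0,0,0.02,0,1]
    - [0,0,0.04,0,1]
    - [0,0,0.06,0,1]
    - [0,0,0.06,0,1]
    - [0,0,0.06,0,1]

```text
time: 7.13
tool_pos: [0.4847, 0.2864, 0.1158]
ee_rot: [3.14, -0.001, 1.282]
wrist_force: [-0.2, 0.4, -12.2]
width: 0.0113
finger_force: 30.0
```

```bash
python3 - <<'E'
from h import *
from bench import robot
o=robot.get_obs();s=robot.snapshot("wrist");print(o["time"],o["tool_pos"],o["wrist_force"],o["wrist_torque"])
g=cv2.cvtColor(s["image"],cv2.COLOR_BGR2GRAY);cv2.imwrite("pics/w5.png",cv2.resize(s["image"][100:220,200:320],None,fx=4,fy=4,interpolation=2))
E
```

```text
7.1333 [0.48469481 0.28640057 0.11580669] [ -0.16294823   0.43757692 -12.20149605] [-0.03987151  0.35111035 -0.01801082]
```

View pics/w5.png

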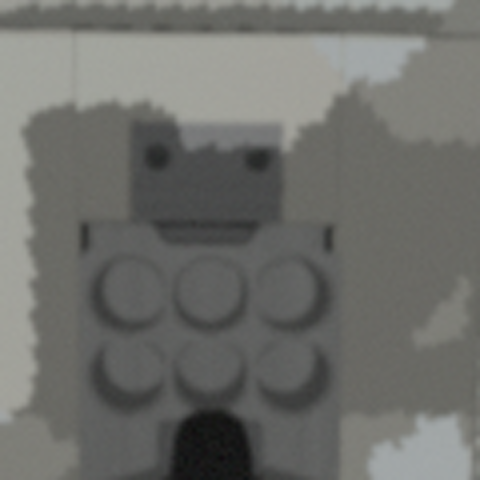

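The block is tilted as before, with the edge back at row 163, and the load is dropping. I'll lower a bit more and then shift in small steps.

Call:
servo_tool:
  moves:
    - [0,0,0.03,0,1]
    - [0,0,0.06,0,1]
    - [0,0,0.07,0,1]
    - [0,0,0.07,0,1]
    - [0,0,0.07,0,1]

```text
time: 7.6
tool_pos: [0.4851, 0.2863, 0.1152]
ee_rot: [3.138, -0.001, 1.281]
wrist_force: [-3.6, -3.2, 2.8]
width: 0.011
finger_force: 30.1
```

Call:
servo_tool:
  moves:
    - [-0.04,0,0,0,1]
    - [-0.08,0,0,0,1]
    - [-0.12,0,0,0,1]
    - [-0.12,0,0,0,1]

```text
time: 7.93
tool_pos: [0.4839, 0.2836, 0.1141]
ee_rot: [3.14, -0.001, 1.282]
wrist_force: [-3.2, -4.0, 6.2]
width: 0.0112
finger_force: 30.0
```

```bash
python3 - <<'E'
from h import *
from bench import robot
o=robot.get_obs();s=robot.snapshot("wrist");print(o["time"],o["tool_pos"],o["wrist_force"],o["wrist_torque"])
g=cv2.GaussianBlur(s["image"],(3,3),0).mean(2)
def col(c0,c1):return g[145:185,c0:c1].mean(1).round().astype(int)
print(col(226,262))
r=cv2.imread("pics/w5.png");r=cv2.resize(r,(120,120),interpolation=cv2.INTER_AREA)
# track hole row template from tilt reference picture
t=r[60:105,20:85]
m=cv2.matchTemplate(s["image"][100:220,200:320],t,cv2.TM_CCOEFF_NORMED);print(cv2.minMaxLoc(m),"ref (20,60)")
E
```

```text
7.9333 [0.48386837 0.28363029 0.11405811] [-3.22044723 -3.9695503   6.22659068] [-0.83181384  0.88646531 -0.01757017]
[81 81 80 80 80 80 78 75 75 78 79 79 82 85 85 85 87 90 91 92 93 93 93 93
 93 93 92 91 90 87 84 80 76 74 76 82 89 92 93 93]
(-0.22730693221092224, 0.9333503842353821, (19, 48), (20, 58)) ref (20,60)
```

Call:
servo_tool:
  moves:
    - [0.05,0,-0.03,0,1]
    - [0.1,0,-0.06,0,1]
    - [0.15,0,-0.09,0,1]
    - [0.19,0,-0.11,0,1]
    - [0.19,0,-0.11,0,1]
    - [0.19,0,-0.11,0,1]

```text
time: 8.48
tool_pos: [0.4849, 0.2878, 0.1155]
ee_rot: [3.141, 0.001, 1.282]
wrist_force: [-2.1, -4.1, 4.5]
width: 0.0113
finger_force: 30.0
```

Call:
servo_tool:
  moves:
    - [0,0,0.02,0,1]
    - [0,0,0.03,0,1]
    - [0,0,0.03,0,1]

```text
time: 8.73
tool_pos: [0.485, 0.2877, 0.1155]
ee_rot: [3.14, 0.0, 1.282]
wrist_force: [-3.5, -5.6, 5.9]
width: 0.0111
finger_force: 30.0
```

Call:
servo_tool:
  moves:
    - [0,0,-0.03,0,1]
    - [0,0,-0.06,0,1]
    - [0,0,-0.08,0,1]
    - [0,0,-0.08,0,1]

```text
time: 9.07
tool_pos: [0.4845, 0.2881, 0.1157]
ee_rot: [-3.141, 0.001, 1.282]
wrist_force: [-1.4, -4.8, -0.7]
width: 0.0112
finger_force: 30.0
```

Call:
servo_tool:
  moves:
    - [-0.04,0,0,0,1]
    - [-0.06,0,0,0,1]
    - [-0.06,0,0,0,1]

```text
time: 9.32
tool_pos: [0.4838, 0.2869, 0.1154]
ee_rot: [-3.14, 0.0, 1.282]
wrist_force: [-0.2, -1.7, -5.5]
width: 0.0112
finger_force: 30.0
```

```bash
cat >> h.py <<'E'
def look():
    from bench import robot
    o=robot.get_obs();s=robot.snapshot("wrist");print(o["time"],o["tool_pos"].round(4),o["wrist_force"].round(1),o["wrist_torque"].round(2))
    g=lambda i:cv2.resize(i,None,fx=4,fy=4,interpolation=cv2.INTER_CUBIC)
    r=cv2.resize(cv2.imread("pics/w5.png"),(120,120),interpolation=cv2.INTER_AREA)
    c=s["image"][100:220,200:320]
    for n,t,x,y in(("block",r[60:105,20:85],20,60),("plate",r[28:54,30:74],30,28)):
        m=cv2.matchTemplate(g(c),g(t),cv2.TM_CCOEFF_NORMED);_,v,_,p=cv2.minMaxLoc(m);print(n,round(v,2),p[0]/4-x,p[1]/4-y)
    return s
E
python3 -c "
from h import *
look()"
```

```text
9.3167 [0.4838 0.2869 0.1154] [-0.2 -1.7 -5.5] [-0.6   0.23 -0.06]
block 0.98 1.0 0.25
plate 0.98 1.25 0.0
```

Call:
servo_tool:
  moves:
    - [-0.04,0,0,0,1]
    - [-0.08,0,0,0,1]
    - [-0.1,0,0,0,1]
    - [-0.1,0,0,0,1]

```text
time: 9.7
tool_pos: [0.4829, 0.2849, 0.115]
ee_rot: [-3.14, -0.0, 1.282]
wrist_force: [1.5, 1.9, -12.2]
width: 0.0109
finger_force: 30.0
```

```bash
python3 -c "
from h import *
look()"
```

```text
9.7 [0.4829 0.2849 0.115 ] [  1.5   1.9 -12.2] [ 0.08 -0.05 -0.02]
block 0.95 1.25 -1.5
plate 0.94 1.75 -1.5
```

Call:
servo_tool:
  moves:
    - [0.05,0,0,0,1]
    - [0.1,0,0,0,1]
    - [0.15,0,-0.02,0,1]
    - [0.2,0,-0.04,0,1]
    - [0.25,0,-0.06,0,1]
    - [0.27,0,-0.07,0,1]
    - [0.27,0,-0.07,0,1]

```text
time: 10.33
tool_pos: [0.4849, 0.2909, 0.1174]
ee_rot: [-3.14, 0.001, 1.282]
wrist_force: [0.2, 1.1, -16.2]
width: 0.011
finger_force: 30.0
```

```bash
python3 -c "
from h import *
look()"
```

```text
10.3333 [0.4849 0.2909 0.1174] [  0.2   1.1 -16.2] [ 0.02  0.12 -0.02]
block 0.91 1.0 3.25
plate 0.9 1.5 0.5
```

Call:
servo_tool:
  moves:
    - [0,0,0.04,0,1]
    - [0,0,0.08,0,1]
    - [0,0,0.08,0,1]

```text
time: 10.63
tool_pos: [0.4857, 0.2908, 0.1172]
ee_rot: [3.141, -0.0, 1.282]
wrist_force: [-1.5, 1.0, -11.2]
width: 0.0113
finger_force: 30.0
```

Call:
servo_tool:
  moves:
    - [-0.04,0,0.02,0,1]
    - [-0.08,0,0.04,0,1]
    - [-0.08,0,0.04,0,1]

```text
time: 10.88
tool_pos: [0.4853, 0.289, 0.1165]
ee_rot: [3.14, -0.001, 1.282]
wrist_force: [-1.1, -1.2, -7.0]
width: 0.0113
finger_force: 30.0
```

```bash
python3 -c "
from h import *
look()"
```

```text
10.8833 [0.4853 0.289  0.1165] [-1.1 -1.2 -7. ] [-0.37  0.44 -0.06]
block 0.96 0.25 2.0
plate 0.95 0.5 1.75
```

Call:
servo_tool:
  moves:
    - [-0.04,0,0.03,0,1]
    - [-0.08,0,0.05,0,1]
    - [-0.12,0,0.06,0,1]
    - [-0.12,0,0.06,0,1]

```text
time: 11.27
tool_pos: [0.4846, 0.2862, 0.1153]
ee_rot: [3.14, -0.002, 1.282]
wrist_force: [-1.4, -2.4, -0.3]
width: 0.0114
finger_force: 30.0
```

```bash
python3 -c "
from h import *
look()"
```

```text
11.2667 [0.4846 0.2862 0.1153] [-1.4 -2.4 -0.3] [-0.46  0.48 -0.01]
block 0.99 0.0 0.0
plate 0.99 0.0 0.0
```

Call:
servo_tool:
  moves:
    - [0,0,-0.02,0,1]
    - [0,0,-0.03,0,1]
    - [0,0,-0.03,0,1]

```text
time: 11.57
tool_pos: [0.4844, 0.2862, 0.1152]
ee_rot: [3.141, -0.001, 1.282]
wrist_force: [-1.8, -1.8, 0.6]
width: 0.0113
finger_force: 30.0
```

```bash
python3 -c "
from h import *
look()"
```

```text
11.5667 [0.4844 0.2862 0.1152] [-1.8 -1.8  0.6] [-0.52  0.48 -0.04]
block 0.99 0.25 -0.25
plate 0.99 0.5 -0.25
```

Call:
servo_tool:
  moves:
    - [-0.03,0,0,0,1]
    - [-0.05,0,0,0,1]
    - [-0.05,0,0,0,1]

```text
time: 11.87
tool_pos: [0.4838, 0.285, 0.1148]
ee_rot: [3.141, -0.001, 1.282]
wrist_force: [-1.4, -2.1, -0.3]
width: 0.0107
finger_force: 30.0
```

```bash
python3 -c "
from h import *
look()"
```

```text
11.8667 [0.4838 0.285  0.1148] [-1.4 -2.1 -0.3] [-0.37  0.34 -0.04]
block 0.97 0.5 -1.25
plate 0.96 0.5 -1.25
```

Call:
servo_tool:
  moves:
    - [0.06,0,-0.03,0,1]
    - [0.12,0,-0.07,0,1]
    - [0.18,0,-0.1,0,1]
    - [0.24,0,-0.14,0,1]
    - [0.3,0,-0.18,0,1]
    - [0.34,0,-0.22,0,1]
    - [0.34,0,-0.24,0,1]
    - [0.34,0,-0.24,0,1]

```text
time: 12.58
tool_pos: [0.4849, 0.293, 0.1179]
ee_rot: [-3.138, 0.002, 1.282]
wrist_force: [1.8, 0.9, -16.4]
width: 0.0109
finger_force: 30.0
```

```bash
python3 -c "
from h import *
look()"
```

```text
12.5833 [0.4849 0.293  0.1179] [  1.8   0.9 -16.4] [-0.12 -0.07 -0.02]
block 0.85 1.75 4.75
plate 0.88 2.5 1.5
```

Call:
servo_tool:
  moves:
    - [0,0,-0.04,0,1]
    - [-0.02,0,-0.06,0,1]
    - [-0.05,0,-0.08,0,1]
    - [-0.08,0,-0.09,0,1]
    - [-0.1,0,-0.1,0,1]
    - [-0.1,0,-0.1,0,1]

```text
time: 13.13
tool_pos: [0.4834, 0.2913, 0.1178]
ee_rot: [-3.135, 0.002, 1.283]
wrist_force: [2.6, 5.3, -29.4]
width: 0.0111
finger_force: 29.9
```

```bash
python3 -c "
from h import *
look()"
```

```text
13.1333 [0.4834 0.2913 0.1178] [  2.6   5.3 -29.4] [ 0.84 -0.55 -0.03]
block 0.88 2.75 3.0
plate 0.89 3.25 0.25
```

Call:
servo_tool:
  moves:
    - [-0.04,0,-0.01,0,1]
    - [-0.08,0,-0.02,0,1]
    - [-0.12,0,-0.03,0,1]
    - [-0.16,0,-0.03,0,1]
    - [-0.16,0,-0.03,0,1]

```text
time: 13.6
tool_pos: [0.4818, 0.2886, 0.1172]
ee_rot: [-3.133, 0.001, 1.283]
wrist_force: [4.0, 7.2, -34.4]
width: 0.0112
finger_force: 29.7
```

```bash
python3 -c "
from h import *
s=look()
from bench import robot
b=robot.snapshot('scene')['image'][185:245,215:285]
cv2.imwrite('pics/w6.png',np.hstack([cv2.resize(s['image'][100:220,200:320],(480,480),interpolation=2),cv2.resize(b,(310,480),interpolation=2)]))"
```

```text
13.6 [0.4818 0.2886 0.1172] [  4.    7.2 -34.4] [ 1.45 -0.75 -0.02]
block 0.91 3.75 0.75
plate 0.96 5.0 0.5
```

View pics/w6.png

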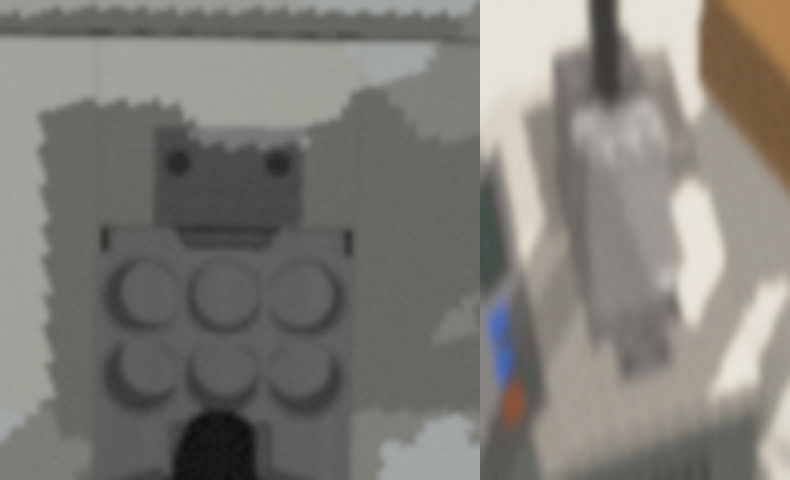

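The block just rotates about the left foot and won't slide. The pads hold almost no torsion, and gripping at the tab's centre gives too little leverage. I'll set it down, then regrip lower and about 9 mm toward the right end, so it hangs tilted by itself.

Call:
servo_tool:
  moves:
    - [-0.08,0,0.1,0,1]
    - [-0.16,0,0.17,0,1]
    - [-0.24,0,0.22,0,1]
    - [-0.32,0,0.27,0,1]
    - [-0.4,0,0.31,0,1]
    - [-0.48,0,0.35,0,1]
    - [-0.56,0,0.39,0,1]
    - [-0.6,0,0.4,0,1]
    - [-0.6,0,0.4,0,1]

```text
time: 14.45
tool_pos: [0.4807, 0.2732, 0.1159]
ee_rot: [3.139, -0.004, 1.282]
wrist_force: [-0.9, 2.2, -2.0]
width: 0.0112
finger_force: 30.0
```

```bash
python3 -c "
from h import *
look()"
```

```text
14.45 [0.4807 0.2732 0.1159] [-0.9  2.2 -2. ] [ 0.54  0.5  -0.02]
block 0.93 0.5 -2.0
plate 0.82 0.25 0.25
```

The block did slide out. The tool is back near its starting y, but 6.6 mm higher, with the block still tilted about 8° and carrying little load. Now I'll lift gently.

Call:
servo_tool:
  moves:
    - [0,0,-0.04,0,1]
    - [0,0,-0.08,0,1]
    - [0,0,-0.12,0,1]
    - [0,0,-0.16,0,1]
    - [0,0,-0.16,0,1]

```text
time: 14.92
tool_pos: [0.4798, 0.272, 0.1174]
ee_rot: [-3.141, 0.001, 1.282]
wrist_force: [0.1, 1.1, -4.0]
width: 0.011
finger_force: 30.0
```

```bash
python3 -c "
from h import *
look()"
```

```text
14.9167 [0.4798 0.272  0.1174] [ 0.1  1.1 -4. ] [ 0.14  0.38 -0.02]
block 0.95 1.0 -1.5
plate 0.8 1.25 -1.25
```

Call:
servo_tool:
  moves:
    - [0,0,-0.06,0,1]
    - [0,0,-0.12,0,1]
    - [0,0,-0.18,0,1]
    - [0,0,-0.24,0,1]
    - [0,0,-0.3,0,1]
    - [0,0,-0.3,0,1]

```text
time: 15.47
tool_pos: [0.4802, 0.2725, 0.1259]
ee_rot: [3.141, -0.001, 1.282]
wrist_force: [-0.7, 0.2, -4.4]
width: 0.0109
finger_force: 30.0
```

```bash
python3 -c "
from h import *
look()"
```

```text
15.4667 [0.4802 0.2725 0.1259] [-0.7  0.2 -4.4] [0.03 0.43 0.02]
block 0.95 1.0 -0.5
plate 0.8 2.25 -3.25
```

It's hanging free at its weight (−4.4 N), so I'll lift clear and check the tilt.

Call:
servo_tool:
  moves:
    - [0,0,-0.15,0,1]
    - [0,0,-0.3,0,1]
    - [0,0,-0.45,0,1]
    - [0,0,-0.6,0,1]
    - [0,0,-0.7,0,1]
    - [0,0,-0.7,0,1]
    - [0,0,-0.7,0,1]

```text
time: 16.1
tool_pos: [0.4802, 0.2725, 0.1432]
ee_rot: [3.141, -0.001, 1.282]
wrist_force: [-0.1, 0.4, -4.7]
width: 0.0112
finger_force: 29.9
```

```bash
python3 -c "
from h import *
s=look()
from bench import robot
b=robot.snapshot('scene')['image'][150:250,205:285]
cv2.imwrite('pics/w7.png',np.hstack([cv2.resize(s['image'][100:220,200:320],(420,420),interpolation=2),cv2.resize(b,(336,420),interpolation=2)]))"
```

```text
16.1 [0.4802 0.2725 0.1432] [-0.1  0.4 -4.7] [-0.03  0.08  0.01]
block 0.92 2.75 -1.0
plate 0.71 5.5 -5.75
```

View pics/w7.png

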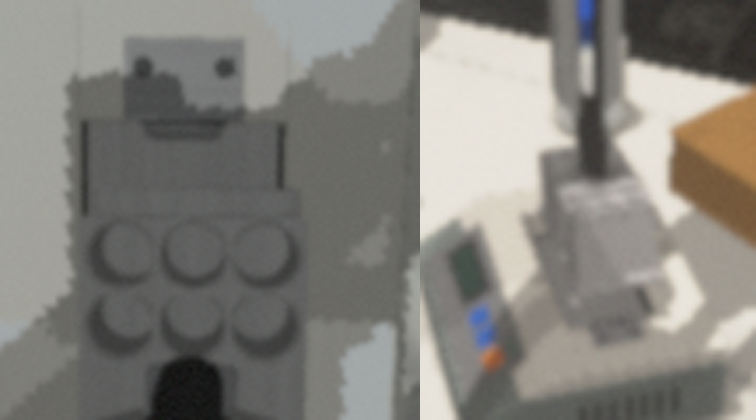

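The block is out. The open well shows between crop rows 120 and 188, with the foot's left edge at row 188. It's tilted about 11° and both ends are above the deck. To level it, I'll move 25 mm left and press the low left foot on the left deck.

Call:
servo_tool:
  moves:
    - [0.2,0,0,0,1]
    - [0.4,0,0,0,1]
    - [0.6,0,0,0,1]
    - [0.8,0,0.1,0,1]
    - [1,0,0.2,0,1]
    - [1,0,0.3,0,1]
    - [1,0,0.4,0,1]
    - [1,0,0.4,0,1]

```text
time: 16.87
tool_pos: [0.4864, 0.2962, 0.1316]
ee_rot: [-3.14, 0.002, 1.282]
wrist_force: [-0.2, -0.5, -3.8]
width: 0.011
finger_force: 29.9
```

Call:
servo_tool:
  moves:
    - [0,0,0.04,0,1]
    - [0,0,0.08,0,1]
    - [0,0,0.12,0,1]
    - [0,0,0.16,0,1]
    - [0,0,0.16,0,1]

```text
time: 17.28
tool_pos: [0.487, 0.2963, 0.1287]
ee_rot: [-3.141, 0.0, 1.282]
wrist_force: [0.1, -0.7, -4.1]
width: 0.0114
finger_force: 29.9
```

```bash
python3 -c "
from h import *
s=look()"
```

```text
17.2833 [0.487  0.2963 0.1287] [ 0.1 -0.7 -4.1] [-0.04  0.1  -0.03]
block 0.91 2.75 -1.0
plate 0.78 3.5 -2.75
```

Call:
servo_tool:
  moves:
    - [0,0,0.03,0,1]
    - [0,0,0.06,0,1]
    - [0,0,0.09,0,1]
    - [0,0,0.12,0,1]
    - [0,0,0.15,0,1]
    - [0,0,0.15,0,1]

```text
time: 17.83
tool_pos: [0.4882, 0.2961, 0.1271]
ee_rot: [3.138, -0.001, 1.281]
wrist_force: [0.5, -3.0, 4.9]
width: 0.011
finger_force: 30.0
```

```bash
python3 -c "
from h import *
s=look()"
```

```text
17.8333 [0.4882 0.2961 0.1271] [ 0.5 -3.   4.9] [-0.66  0.13  0.03]
block 0.92 2.0 -1.0
plate 0.78 1.75 -1.5
```

Call:
servo_tool:
  moves:
    - [-0.07,0,0.04,0,1]
    - [-0.14,0,0.08,0,1]
    - [-0.21,0,0.12,0,1]
    - [-0.28,0,0.16,0,1]
    - [-0.34,0,0.2,0,1]
    - [-0.34,0,0.2,0,1]

```text
time: 18.38
tool_pos: [0.4867, 0.2877, 0.1234]
ee_rot: [3.136, -0.002, 1.281]
wrist_force: [-0.5, -5.1, 9.9]
width: 0.011
finger_force: 30.0
```

```bash
python3 -c "
from h import *
s=look()"
```

```text
18.3833 [0.4867 0.2877 0.1234] [-0.5 -5.1  9.9] [-0.75 -0.05 -0.02]
block 0.67 1.0 -7.0
plate 0.89 -1.0 -1.25
```

Call:
servo_tool:
  moves:
    - [-0.05,0,0.03,0,1]
    - [-0.1,0,0.05,0,1]
    - [-0.1,0,0.05,0,1]

```text
time: 18.68
tool_pos: [0.4862, 0.2853, 0.1222]
ee_rot: [3.135, -0.002, 1.281]
wrist_force: [-0.3, -4.3, 8.7]
width: 0.0111
finger_force: 30.0
```

Call:
servo_tool:
  moves:
    - [0,0,-0.1,0,1]
    - [0,0,-0.3,0,1]
    - [-0.1,0,-0.5,0,1]
    - [-0.25,0,-0.7,0,1]
    - [-0.4,0,-0.75,0,1]
    - [-0.5,0,-0.75,0,1]
    - [-0.5,0,-0.75,0,1]
    - [-0.5,0,-0.75,0,1]

```text
time: 19.35
tool_pos: [0.48, 0.2737, 0.1371]
ee_rot: [-3.141, 0.0, 1.282]
wrist_force: [-0.2, 0.1, -4.0]
width: 0.0113
finger_force: 30.0
```

```bash
python3 - <<'E'
from h import *
s=look()
from bench import robot
o=robot.get_obs()
print(s["image"][130:170,228:280].mean((1,2)).round().astype(int))
for d in range(-4,13,2):print(d,round(rows(s,o,np.radians(d),41.5,48),1),round(rows(s,o,np.radians(d),48,5),1))
E
```

```text
19.35 [0.48   0.2737 0.1371] [-0.2  0.1 -4. ] [-0.02  0.03 -0.03]
block 0.7 0.75 -5.75
plate 0.74 5.25 -4.75
[107 101  92  87  85  83  78  79  83  83  83  86  90  92  91  87  88  93
  95  95  95  95  95  91  80  70  67  74  84  90  90  92  93  93  93  93
  92  92  91  89]
-4 150.6 131.3
-2 151.8 134.3
0 153.0 137.3
2 154.3 140.4
4 155.6 143.4
6 157.0 146.6
8 158.5 149.7
10 160.0 152.9
12 161.6 156.1
```

```bash
python3 - <<'E'
from h import *
from bench import robot
s=robot.snapshot("wrist");o=robot.get_obs()
A=cv2.resize(cv2.imread("pics/w7.png")[:,:420],(120,120),interpolation=cv2.INTER_AREA)
X,Y=np.meshgrid(np.arange(-21,21.1,.5),np.arange(14,40,.5))
def P(th,dx=0,dy=0):
    c,n=np.cos(th),np.sin(th);y=Y;z=-30
    p=np.stack([y*c+z*n+dy,-(X+dx)*1.,-19-(z*c-y*n)],-1)/1e3
    T=s["T_tool_cam"];q=(p-T[:3,3])@T[:3,:3]
    return (s["fx"]*q[...,0]/q[...,2]+s["cx"]).astype("f4"),(s["fy"]*q[...,1]/q[...,2]+s["cy"]).astype("f4")
def samp(img,uv,off=(0,0)):
    v=cv2.remap(img,uv[0]-off[0],uv[1]-off[1],1).mean(2);v=cv2.GaussianBlur(v,(5,5),1.5);return (v-v.mean())/v.std()
for t0 in(9,11,13):
    a=samp(A,P(np.radians(t0)),(200,100))
    res=sorted([((a*samp(s["image"],P(np.radians(t),dx))).mean(),t,dx) for t in np.arange(-10,16,.5) for dx in(-2,-1,0,1,2)])[::-1][:4]
    print(t0,[(round(float(r[0]),2),r[1],r[2]) for r in res])
E
```

```text
9 [(0.91, np.float64(2.0), 1), (0.91, np.float64(2.5), 1), (0.89, np.float64(1.5), 1), (0.89, np.float64(3.0), 1)]
11 [(0.92, np.float64(4.0), 1), (0.91, np.float64(4.5), 1), (0.91, np.float64(3.5), 1), (0.9, np.float64(4.0), 2)]
13 [(0.91, np.float64(6.5), 1), (0.91, np.float64(6.0), 1), (0.9, np.float64(5.5), 1), (0.9, np.float64(7.0), 1)]
```

```bash
python3 - <<'E'
from h import *
from bench import robot
s=robot.snapshot("wrist");o=robot.get_obs();print(o["tool_pos"],o["wrist_force"],o["qvel"].round(3))
A=cv2.imread("pics/w1.png");T=s["T_tool_cam"]
X,Y=np.meshgrid(np.arange(-21,21.1,.5),np.arange(19,47,.5))
def pj(p):
    q=(p/1e3-T[:3,3])@T[:3,:3];return (s["fx"]*q[...,0]/q[...,2]+s["cx"]).astype("f4"),(s["fy"]*q[...,1]/q[...,2]+s["cy"]).astype("f4")
def P(th,dx,dy,H):
    c,n=np.cos(th),np.sin(th);y=Y+dy;z=-30;return pj(np.stack([y*c+z*n,dx-X,-19-(z*c-y*n)],-1))
def samp(i,uv):
    v=cv2.remap(i,*uv,cv2.INTER_LINEAR).mean(2);v=cv2.GaussianBlur(v,(5,5),2);return (v-v.mean())/v.std()
a=samp(A,pj(np.stack([Y+4.2,2-X,0*X+96.1],-1)))
for dy in(-1.5,0,1.5):
    r=sorted([((a*samp(s["image"],P(np.radians(t),dx,dy,0))).mean(),t,dx) for t in np.arange(-6,16,.5) for dx in(-2,-1,0,1,2)])[::-1][:3]
    print(dy,[(round(float(k[0]),2),float(k[1]),k[2]) for k in r])
E
```

```text
[0.48015144 0.27390329 0.13719819] [-0.56501331 -0.00558018 -4.96335801] [ 0.001  0.001 -0.002 -0.001 -0.001  0.001]
-1.5 [(0.81, 4.5, 0), (0.81, 4.5, 1), (0.8, 5.0, 0)]
0 [(0.82, 7.5, 1), (0.81, 8.0, 1), (0.81, 7.5, 0)]
1.5 [(0.83, 10.5, 1), (0.82, 11.0, 1), (0.81, 10.5, 0)]
```

By the first-contact height, the tilt is about 4°, but the image fit leaves it uncertain at 4–8°. I'll level it a few degrees more for margin.

Call:
servo_tool:
  moves:
    - [0.2,0,0,0,1]
    - [0.4,0,0,0,1]
    - [0.6,0,0.1,0,1]
    - [0.6,0,0.2,0,1]
    - [0.6,0,0.3,0,1]
    - [0.6,0,0.4,0,1]
    - [0.6,0,0.46,0,1]
    - [0.6,0,0.46,0,1]

```text
time: 20.17
tool_pos: [0.4842, 0.288, 0.1253]
ee_rot: [-3.141, 0.001, 1.282]
wrist_force: [-0.4, -0.7, -3.9]
width: 0.0113
finger_force: 30.0
```

Call:
servo_tool:
  moves:
    - [0,0,0.05,0,1]
    - [-0.05,0,0.1,0,1]
    - [-0.1,0,0.15,0,1]
    - [-0.15,0,0.2,0,1]
    - [-0.18,0,0.24,0,1]
    - [-0.18,0,0.24,0,1]

```text
time: 20.67
tool_pos: [0.4839, 0.2838, 0.1222]
ee_rot: [3.139, -0.001, 1.281]
wrist_force: [-2.8, -2.0, 4.7]
width: 0.0111
finger_force: 30.0
```

Call:
servo_tool:
  moves:
    - [-0.04,0,0.04,0,1]
    - [-0.08,0,0.08,0,1]
    - [-0.12,0,0.11,0,1]
    - [-0.12,0,0.11,0,1]

```text
time: 21.0
tool_pos: [0.4836, 0.2824, 0.1215]
ee_rot: [3.138, -0.006, 1.282]
wrist_force: [-3.4, -0.6, 9.2]
width: 0.011
finger_force: 30.0
```

Call:
servo_tool:
  moves:
    - [0,0,-0.15,0,1]
    - [0,0,-0.35,0,1]
    - [-0.1,0,-0.55,0,1]
    - [-0.25,0,-0.75,0,1]
    - [-0.35,0,-0.8,0,1]
    - [-0.35,0,-0.8,0,1]
    - [-0.35,0,-0.8,0,1]
    - [-0.35,0,-0.8,0,1]

```text
time: 21.67
tool_pos: [0.4798, 0.2725, 0.1368]
ee_rot: [-3.141, 0.0, 1.282]
wrist_force: [0.4, 0.4, -4.2]
width: 0.011
finger_force: 30.0
```

```bash
python3 - <<'E'
from h import *
from bench import robot
s=robot.snapshot("wrist");o=robot.get_obs();print(o["time"],o["tool_pos"],o["wrist_force"],o["finger_force"])
A=cv2.resize(cv2.imread("pics/w7.png")[:,:420],(120,120),interpolation=cv2.INTER_AREA)
X,Y=np.meshgrid(np.arange(-21,21.1,.5),np.arange(14,40,.5));T=s["T_tool_cam"]
def P(th,dx=0):
    c,n=np.cos(th),np.sin(th);p=np.stack([Y*c-30*n,-(X+dx),-19-(-30*c-Y*n)],-1)/1e3;q=(p-T[:3,3])@T[:3,:3]
    return (s["fx"]*q[...,0]/q[...,2]+s["cx"]).astype("f4"),(s["fy"]*q[...,1]/q[...,2]+s["cy"]).astype("f4")
def samp(i,uv,f=0,g=0):
    v=cv2.remap(i,uv[0]-f,uv[1]-g,1).mean(2);v=cv2.GaussianBlur(v,(5,5),1.5);return (v-v.mean())/v.std()
a=samp(A,P(np.radians(11)),200,100)
print(sorted([(round(float((a*samp(s["image"],P(np.radians(t),d))).mean()),2),float(t),d) for t in np.arange(-10,16,.5) for d in(-2,-1,0,1,2)])[::-1][:3])
E
```

```text
21.7167 [0.47975326 0.27260443 0.13678917] [ 0.42969432 -0.10813074 -4.30225985] 29.997967779636383
[(0.9, 3.0, 2), (0.9, 3.0, 1), (0.9, 2.5, 1)]
```

```bash
python3 -c "
from bench import robot
print(robot.get_obs()['qvel'].round(3));print(robot.close_job())"
```

```text
[ 0.001  0.    -0.002 -0.001 -0.     0.   ]
the job is handed in; nothing more can be done
None
```

I handed the job in at about 21.8 s with the block rocked free and held by its tab, tilted about 3° (uncertain by 2°) and roughly 12–18 mm above the deck over its own well. The arm went nowhere near the bottle, beaker or rack, though I didn't check them again, and no verdict came back.

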